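Close the marble tub and turn it to the customers

ROBOT

A 6-joint arm with a two-finger parallel gripper is mounted at the origin on the work surface. World frame = base frame: x ahead of the robot, y to its left, z up, the work surface at z = 0. Lengths are in m, angles in rad, forces in N, time in s.
With the tool pointing down it reaches from about 0.325 to 0.9 m from the base axis. Payload 6.1 kg.
Tool frame: the origin (TCP) lies at the very end of the fingers, on their centre line; the grasp point (between the pads) lies 19 mm behind it; z points along the fingers, y is the line along which they close (so a half turn about z gives the same grasp; the last joint's range is limited). The gripper opens to 85 mm and grips with 20 to 120 N. Pads are 22 mm wide; open, the fingers measure 114 mm over their backs; the gripper's body (76 mm by 85 mm) begins 54 mm behind the grasp point. The pads swing forward as they close: fully open they stand 13 mm farther back than shut.
Start: joints at [0.992, 0.22, 1.526, -0, 1.395, -0.126], TCP at [0.273, 0.562, 0.231] pointing down, gripper open.
Joint ranges: [-2.98, 2.98], [-0.91, 2.08], [0.09, 2.57], [-1.24, 4.39], [0.2, 2.65], [-2.68, 2.68]. Speed limits (rad/s): [2.57, 2.57, 3.01, 3.14, 3.14, 3.14].

INTERFACE

Orientations are given as [roll, pitch, yaw] about the fixed x, y, z axes, in that order (R = Rz(yaw) Ry(pitch) Rx(roll)).
In Python, from station import ctrl gives the robot as it stands.
- The arm moves only by the tool step_arm, never from a script. Its argument "plan" is a list of rows, each an object with "claw": the finger opening in mm, from 0 to 85.4; "xyz": the shift along the tool's x, y, z in units of 40 mm (1.0 is 40 mm), a list of three; "spin": the turn about the tool's z in units of 5 degrees (1.0 is 5 degrees). A call has 1 to 20 rows; each row is the pose to reach, as a shift and turn from the pose commanded when the call began, along the tool's axes at that moment; what a row does not reach only later rows make up. A row lasts 1/8 s, in which the tool goes at most 62.5 mm and 10.7 degrees, less where a joint would pass 70% of its speed; a pose out of reach is approached as far as the arm can. A call with a gripper value outside its range is refused whole. The fingers move at their own pace and stop on an object; "force" is the grip in N (left out, the last holds). Time passes only in rows, so rows that repeat a pose let the fingers close. It gives the time, the measured TCP pose, the force, the opening and the grip force at its end, in the units of the state.
- ctrl.state(): the state, without advancing time (a new reading comes with each control period).
- ctrl.snapshot(name): name is "side" or "top" or "wrist"; returns the picture (400x640x3 uint8, red, green, blue); there is no depth.
- ctrl.get_calibration(name): a dict with "fx", "fy", "cx", "cy" (pixels), "origin" and "rotation" of the camera in the world. Camera axes: x right, y down, z forward; pixel columns grow to the right and rows downward; lengths in m; the calibration is good to about 2 mm. A picture is of the moment at which its call begins: read the wrist's pose just before it. get_calibration takes no time and is no camera call; for the wrist camera it gives the pose at the moment of the call.
- ctrl.close_job(): hands the job in; it is judged then, once.
The state is a dict: "time": time; "joint_pos": joint angles; "joint_vel": joint speeds; "joint_efforts": joint torques, N m; "tool_pos": TCP position; "tcp_rot": TCP orientation; "contact_force": force on the tool from outside, world axes, zero at the start; "ft_torque": the same for the moment, N m; "finger_gap": finger opening in m; "grasp_force": force on a finger pad.
Only numpy, scipy, OpenCV 4.12 (cv2) and the standard library are available. Lean on these libraries where they do the work, as an engineer would, in place of code of your own. Each camera call takes 0.05 s, during which the arm holds its last target. There are 200 camera calls.

TASK

On the toy shop's countertop carousel one tub is open: first set the loose wooden lid on it so that it sits level and fully down, and let go of the lid. Then turn the carousel until that tub stands in line with the pointer that sticks out of the carousel's foot, and finish with the gripper still holding the turning handle in the middle, keeping the carousel still. Do not disturb the mug, the toy car or the puzzle box.

Things in the scene. Friction and masses are not known exactly. Their poses are not given: they have to be found in the camera images.
- lid: Loose wooden lid, 60 g, on the counter knob up, left or right of the carousel (mug on the other side). Origin: centre of underside. Upwards: plug 52 mm across (z 0-8 mm, rounded lower edge), disc 74 mm across (z 8-13), cylindrical knob 18 mm across (z 13-43). z is up. The plug goes into the open tub, the disc rests on its rim: the origin is then 8 mm below the rim.
- foot: The carousel's fixed foot on the counter, origin on the turning axis at counter height. A white steel pointer along its +x, 22 mm wide (arrow end 42), 12 mm high, sticks out 60 mm from under the turntable, on the side away from the robot (within 0.6 rad). Above it a round plywood turntable, 260 mm across, top 30 mm above the counter, with four white tubs 68 mm across, 75 mm high.
- carousel (a joint): Turntable angle relative to the foot, rad, growing anticlockwise seen from above. At 0 (or 2 pi) the open tub is in line with the pointer; starts between 0.8 and 5.5. Turns both ways (stops at -7 and 13) against 0.08 N m friction, stays where left. Tubs stand a quarter turn apart, 85 mm off the axis; three have fixed flat caps, no knob, tops 109 mm above the counter.
- open_tub_rim (a point): Centre of the mouth of the one open tub, level with its rim, 105 mm above the counter, 85 mm from the carousel's axis; turns with the turntable. Mouth 62 mm across, wall 3 mm; the marbles inside are fixed and lie over 25 mm below the rim. z is up, x points outward from the carousel's axis.
- front_spot (a point): Fixed point where the centre of that tub's mouth must end up: above the pointer's direction, 85 mm from the carousel's axis, 105 mm above the counter. z is up, x points outward along the pointer.
- turn_handle: Upright wooden paddle on top of the carousel's thin (11 mm) middle column, turning with it: 56 mm long along its x (which points towards the open tub), 14 mm thick along its y (grip across this), 32 mm high. Origin: centre of its underside, on the turning axis, 138 mm above the counter (top at 170 mm). z is up.
- mug: Bystander, loose: white mug, 80 mm across and 90 mm high with a side handle, origin at the centre of its underside.
- toy_car: Bystander, loose: red toy car 120 mm long, 64 mm wide, 56 mm high, origin at the centre of its underside, far right.
- puzzle_box: Bystander, loose: blue box 110 x 150 x 45 mm lying flat, origin at the centre of its underside, far left.
Things that resemble listed ones, but are neither listed nor needed, are in the scene too. Several things look just like the lid: the one meant starts farthest from the robot's base.

How it is judged:
By the outcome, as a careful person would: the job done as asked, in the order asked, and still so for the second after the job is handed in, while the arm keeps its last pose, push and grip.
It also fails if it takes over 72 s, if anything falls off the work surface, if the arm or the gripper's body presses on something with over 40 N, if the wrist force passes 120 N, or if a joint passes its speed limit or range.

## Working session

There is one attempt and no reset: what is moved stays moved. The work goes in short steps, Python scripts to look and compute and a tool call to move; the robot and the scene stay as the last step left them, time stands still between calls to the robot, and variables do not carry over. Pictures are saved under pics/ and viewed, at most 10 in all, crops included, and the job is handed in when it is done.

Besides the shell and the picture viewer there is one more tool, called after ">>>" by a JSON object that holds its "fn" and its "kwargs". step_arm: Moves the arm, as the interface text tells. Its arguments: {"type":"object","properties":{"plan":{"type":"array"},"force":{"type":"number"}},"required":["plan"]}

```bash
ls; mkdir -p pics; python3 - <<'E'
from station import ctrl
import cv2,json
for n in("top","side"):
    im=ctrl.snapshot(n); cv2.imwrite(f"pics/{n}0.png",im[:,:,::-1]); c=ctrl.get_calibration(n); print(n,{k:(v.tolist() if hasattr(v,'tolist') else v) for k,v in c.items()})
print(ctrl.state())
E
```

```text
pics
top {'fx': 404.2683525739083, 'fy': 404.2683525739083, 'cx': 320.2347570651983, 'cy': 197.46298555392383, 'origin': [0.32651212870508994, -0.010893769184807172, 1.1215787037489917], 'rotation': [-3.02065668455155, 0.008033237837178797, -1.5873719681720577]}
side {'fx': 454.3698933016241, 'fy': 454.3698933016241, 'cx': 322.03277306100284, 'cy': 191.72553105895702, 'origin': [-0.10683640217497299, -0.58053939877957, 0.962437975112595], 'rotation': [-2.4036957326559905, -0.012669107634674992, -0.7352170030039882]}
{'time': 0.1, 'joint_pos': array([ 9.91904493e-01,  2.21154453e-01,  1.52753859e+00,  1.25389042e-05,
        1.39471198e+00, -1.26063851e-01]), 'joint_vel': array([ 0.00035818, -0.00091155, -0.00290251, -0.00036976, -0.00297174,
       -0.00144292]), 'joint_efforts': array([ 1.03210761e-03, -4.98243463e+01, -3.90545976e+01, -1.31322254e-04,
        5.71127035e-03, -1.10062555e-05]), 'tool_pos': array([0.27311032, 0.56153957, 0.23028202]), 'tcp_rot': array([-3.13979621e+00, -2.40113280e-04,  2.68876225e+00]), 'contact_force': array([-0.10803734, -0.17731597,  0.64213298]), 'ft_torque': array([-0.03899274, -0.01743556, -0.00269297]), 'grasp_force': 0.0, 'finger_gap': 0.08566479671009455}
```

View pics/top0.png

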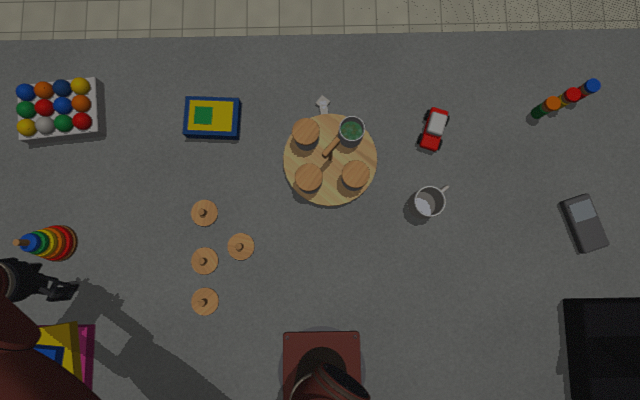

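View pics/side0.png

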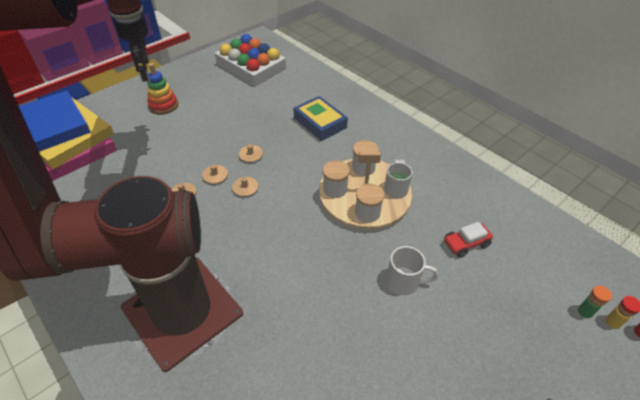

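The pictures show four lid-like discs. In the top view they are at (204,212), (204,261), (240,246) and (204,302); in the side view at (250,153), (214,174), (245,186) and (182,192). The robot base is at about (320,365) in the top view, so (204,212), which is (250,153) in the side view, looks farthest. The open tub with the green marbles is at top (351,131) and side (398,178). The pointer tip is at top (322,98) and the handle at top (333,147).

```bash
cat > h.py <<'E'
import numpy as np, cv2
from scipy.spatial.transform import Rotation as R
def ray(c,uv):
    d=np.array([(uv[0]-c['cx'])/c['fx'],(uv[1]-c['cy'])/c['fy'],1.])
    d=rot(c).apply(d); return np.array(c['origin']),d/np.linalg.norm(d)
def rot(c):
    r=np.array(c['rotation']); return R.from_matrix(r) if r.ndim==2 else R.from_euler('xyz',r)
def plane(c,uv,z):
    o,d=ray(c,uv); return o+d*(z-o[2])/d[2]
def tri(c1,p1,c2,p2):
    o1,d1=ray(c1,p1);o2,d2=ray(c2,p2)
    s=np.linalg.lstsq(np.c_[d1,-d2],o2-o1,rcond=None)[0]
    a,b=o1+s[0]*d1,o2+s[1]*d2; return (a+b)/2,np.linalg.norm(a-b)
def proj(c,p):
    q=rot(c).inv().apply(np.array(p)-c['origin']); return np.array([c['cx']+c['fx']*q[0]/q[2],c['cy']+c['fy']*q[1]/q[2]])
def blobs(mask,amin=60):
    out=[]
    for k in cv2.findContours(mask.astype(np.uint8),cv2.RETR_EXTERNAL,cv2.CHAIN_APPROX_NONE)[0]:
        if cv2.contourArea(k)>amin: out.append((cv2.contourArea(k),cv2.fitEllipse(cv2.convexHull(k)),k))
    return out
E
python3 - <<'E'
from station import ctrl
from h import *
ct,cs=[ctrl.get_calibration(n) for n in("top","side")]
t=cv2.imread("pics/top0.png");s=cv2.imread("pics/side0.png")
def wood(im):
    h=cv2.cvtColor(im,cv2.COLOR_BGR2HSV); return (h[...,0]>5)&(h[...,0]<25)&(h[...,1]>75)&(h[...,2]>90)
for n,im,c in(("top",t,ct),("side",s,cs)):
    for a,e,k in blobs(cv2.morphologyEx(wood(im).astype(np.uint8),cv2.MORPH_CLOSE,np.ones((3,3)))):
        p=plane(c,e[0],.013 if a<2000 else .03); print(n,a,np.round(e[0],1),np.round(e[1],1),p.round(3),np.hypot(*p[:2]).round(3))
up=lambda im,x,y,w,h,f:cv2.resize(im[y:y+h,x:x+w],None,fx=f,fy=f,interpolation=cv2.INTER_CUBIC)
a=up(t,270,85,115,130,4);b=up(s,310,130,110,110,4)
d=up(t,180,195,50,40,5);e=up(s,225,140,50,35,5)
cv=np.zeros((600,800,3),np.uint8)
cv[:520,:400]=a[:520,:400] if a.shape[1]>=400 else 0
cv[:b.shape[0]-40,400:800]=b[:b.shape[0]-40,:400]
cv[400:600,400:650]=d; cv[425:600,650:800]=e[:,50:200]
cv2.imwrite("pics/crop1.png",cv)
E
```

```text
top 327.5 [ 56.5 327.8] [19.6 50.6] [0.123 0.706 0.013] 0.717
top 569.5 [204.4 301. ] [27.1 28.1] [0.187 0.311 0.013] 0.363
top 549.0 [204.1 260.4] [26.6 27.6] [0.295 0.314 0.013] 0.431
top 542.5 [240.4 246.1] [26.6 27.2] [0.332 0.216 0.013] 0.396
top 131.0 [ 46.6 242.3] [28.7 33.6] [0.351 0.748 0.013] 0.826
top 522.5 [203.8 212.4] [25.8 27. ] [0.426 0.317 0.013] 0.531
top 186.0 [ 24.3 125.7] [15.2 17.2] [0.681 0.833 0.013] 1.076
top 6053.5 [329.1 158.5] [91.8 95.8] [ 0.567 -0.031  0.03 ] 0.568
top 153.0 [554.2 102.5] [13.1 18.3] [ 0.72  -0.671  0.013] 0.984
top 164.5 [ 79.1 101.5] [14.7 15.9] [0.75  0.68  0.013] 1.012
top 166.5 [41.6 88. ] [14.2 16.5] [0.792 0.791 0.013] 1.12
top 174.0 [78.5 83.9] [14.5 16.6] [0.802 0.685 0.013] 1.055
side 328.5 [619.6 315.6] [18.7 32.3] [ 0.734 -0.682  0.013] 1.002
side 281.5 [600.6 294.8] [19.6 20.8] [ 0.754 -0.628  0.013] 0.981
side 154.5 [182.6 191. ] [16.  26.5] [0.189 0.313 0.013] 0.366
side 355.5 [244.7 186.3] [18.7 25.7] [0.33  0.213 0.013] 0.393
side 332.5 [214.6 173.9] [18.1 25. ] [0.293 0.311 0.013] 0.428
side 290.5 [250.3 153. ] [17.4 23.3] [0.424 0.315 0.013] 0.529
side 4035.5 [365.9 184.9] [86.9 94.1] [ 0.581 -0.022  0.03 ] 0.581
side 574.0 [320.8 112.7] [23.6 43.4] [0.718 0.32  0.013] 0.787
side 1475.0 [ 71.2 136.1] [70.5 89.1] [0.049 0.749 0.013] 0.751
side 301.0 [159.3  92.4] [21.8 25.8] [0.37  0.777 0.013] 0.861
side 714.5 [107.2  79.5] [20.2 67.2] [0.268 0.97  0.013] 1.006
side 106.5 [152.9  66. ] [14.1 14.4] [0.434 0.943 0.013] 1.037
side 203.5 [267.9  56.1] [13.5 24.1] [0.8   0.716 0.013] 1.073
side 85.5 [224.8  48.7] [10.7 11.7] [0.705 0.869 0.013] 1.119
side 68.5 [254.6  42.6] [ 9.4 10.9] [0.821 0.831 0.013] 1.168
```

View pics/crop1.png

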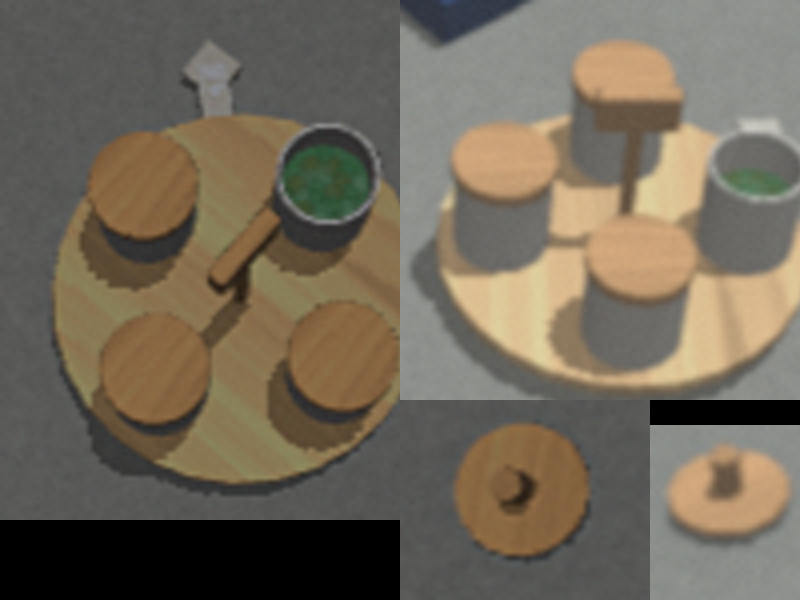

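The crop confirms the lid: it has its knob up, and its disc centre casts to (0.425, 0.316), 0.53 m from the base. The other three are at 0.36, 0.40 and 0.43 m. The open tub's rim is at top (352,128.5), with the handle above the centre pointing at it and the pointer tip at top (322,103).

```bash
cat >> h.py <<'E'
def move(st,target,yaw=None):
    """shift in tool units and spin units from state to world target"""
    T=R.from_euler('xyz',st['tcp_rot']); d=T.inv().apply(np.array(target)-st['tool_pos'])/.04
    sp=None
    if yaw is not None:
        a=-(yaw-st['tcp_rot'][2]); a=(a+np.pi/2)%np.pi-np.pi/2; sp=np.degrees(a)/5
    return d.round(3),sp
E
python3 - <<'E'
from station import ctrl
from h import *
ct,cs,cw=[ctrl.get_calibration(n) for n in("top","side","wrist")]
print("knob",tri(ct,(202.7,212.4),cs,(250.2,145.6)))
print("rim tri",tri(ct,(352,128.5),cs,(310+(757-400)/4,130+165/4)))
caps=[(306.2,131.5),(309,177.2),(355.7,174)]
C=[plane(ct,p,.109) for p in caps]; P=plane(ct,(352,128.5),.105); ax=(C[0]+C[2])/2
print([c.round(3) for c in C],P.round(3),"axis",ax.round(3),((C[1]+P)/2).round(3))
tip=plane(ct,(322.3,98),.012);print("tip",tip)
an=lambda v:np.arctan2(v[1],v[0]); print("th",an(P-ax),an(tip-ax),np.hypot(*(P-ax)[:2]))
print("handle top", tri(ct,(331.3,146.8),cs,(310+238/4,130+93/4)))
s=ctrl.state();print("wrist",cw['origin']-s['tool_pos'],rot(cw).as_matrix().round(2).tolist(),cw['fx'])
print(move(s,(.425,.316,.16),an((P-ax))+np.pi))
E
```

```text
knob (array([0.42312745, 0.30953878, 0.04772282]), np.float64(0.0016255583640545578))
rim tri (array([ 0.6290273 , -0.09020546,  0.1035247 ]), np.float64(0.000707302031187765))
[array([0.621, 0.028, 0.109]), array([0.502, 0.023, 0.109]), array([ 0.508, -0.096,  0.109])] [ 0.628 -0.09   0.105] axis [ 0.565 -0.034  0.109] [ 0.565 -0.033  0.107]
tip [ 0.7469084  -0.01483484  0.012     ]
th -0.7240884843727813 0.10305055843714007 0.0848197009505928
handle top (array([ 0.56493862, -0.03390812,  0.16907847]), np.float64(0.0001500240848573711))
wrist [-0.06507025  0.03133074  0.14206021] [[0.44, 0.86, 0.26], [0.9, -0.42, -0.13], [-0.0, 0.29, -0.96]] 343.490463604829
(array([-6.101, -3.855,  1.763]), np.float64(3.1083886173687394))
```

The checks agree. The rim triangulates to z = 0.104, the tub radius is 85 mm, the handle top is at z = 0.169 on the axis, and the knob top is at 0.048. Moving over the lid for a wrist look.

>>> {"fn": "step_arm", "kwargs": {"plan": [{"claw": 60,"xyz": [-1,-0.6,0],"spin": 0.5},{"claw": 60,"xyz": [-2.2,-1.4,0],"spin": 1.2},{"claw": 60,"xyz": [-3.4,-2.1,0.2],"spin": 2},{"claw": 60,"xyz": [-4.6,-2.9,0.5],"spin": 2.6},{"claw": 60,"xyz": [-5.6,-3.5,0.8],"spin": 3.1},{"claw": 60,"xyz": [-6.1,-3.85,1],"spin": 3.1},{"claw": 60,"xyz": [-6.1,-3.85,1],"spin": 3.1},{"claw": 60,"xyz": [-6.1,-3.85,1],"spin": 3.1},{"claw": 60,"xyz": [-6.1,-3.85,1],"spin": 3.1}]}}

```text
time: 1.23
tool_pos: [0.4251, 0.3178, 0.1917]
tcp_rot: [3.141, -0.0, 2.42]
contact_force: [-0.8, -0.1, 0.6]
finger_gap: 0.0599
grasp_force: 0.0
```

```bash
python3 - <<'E'
from station import ctrl
from h import *
c=ctrl.get_calibration("wrist");s=ctrl.state();im=ctrl.snapshot("wrist")[:,:,::-1].copy()
print(s['tool_pos'],s['tcp_rot'],s['joint_vel'].max(),s['joint_pos'][5])
for a,b,z in((.425,.316,.013),(.423,.310,.043)): print(proj(c,(a,b,z)))
np.savez("w1.npz",o=c['origin'],r=c['rotation']);cv2.imwrite("pics/w1.png",im)
E
```

```text
[0.42510303 0.31781752 0.19169596] [ 3.14094412e+00 -4.12132034e-05  2.41969678e+00] 0.002314442014647962 -0.35579541456324043
[319.06899081 176.12465806]
[312.30031215 186.53257308]
```

View pics/w1.png

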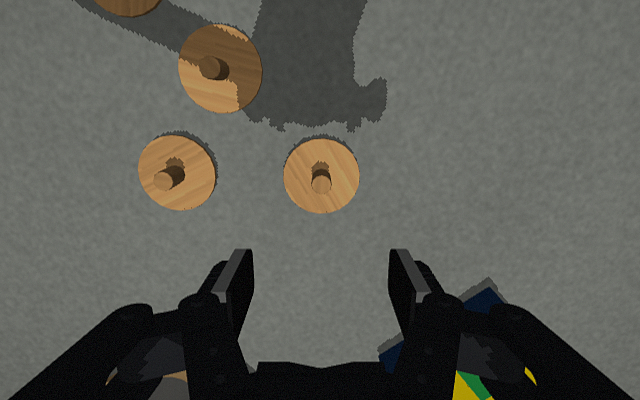

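The wrist picture shows the target lid with its disc centred near (321,175) and the knob top near (321,185), lying between the open fingers. The gripper's shadow misses it. I'll refine its position.

```bash
python3 - <<'E'
from station import ctrl
from h import *
s=ctrl.state();c=ctrl.get_calibration("wrist");im=cv2.imread("pics/w1.png")
h=cv2.cvtColor(im,cv2.COLOR_BGR2HSV);m=(h[...,0]<25)&(h[...,1]>75)&(h[...,2]>60)
for a,e,k in blobs(m,1500):
    if 250<e[0][0]<400:
        p=plane(c,e[0],.0125);print(a,np.round(e,1) if 0 else e,p)
k,g=tri(c,(321,184.5),ctrl.get_calibration("top"),(202.7,212.4));print("knob",plane(c,(321,184.5),.043),k,g)
for t in (p,): print(move(s,(t[0],t[1],.019)))
E
```

```text
4435.0 ((320.9371643066406, 175.487548828125), (75.36515045166016, 76.45071411132812), 92.53511047363281) [0.42579501 0.31764408 0.0125    ]
knob [0.42663984 0.3168883  0.043     ] [0.42607779 0.31487766 0.03360624] 0.004771917756243503
(array([-0.016,  0.006,  4.317]), None)
```

The lid centre is at (0.426, 0.317). The two knob height estimates, 34 and 48 mm, bracket the 43 mm given, and the disc measures about 74 mm. Descending.

>>> {"fn": "step_arm", "kwargs": {"plan": [{"claw": 60,"xyz": [0,0,0.8],"spin": 0},{"claw": 60,"xyz": [0,0,1.8],"spin": 0},{"claw": 60,"xyz": [0,0,2.8],"spin": 0},{"claw": 60,"xyz": [0,0,3.6],"spin": 0},{"claw": 60,"xyz": [0,0,4.1],"spin": 0},{"claw": 60,"xyz": [0,0,4.3],"spin": 0},{"claw": 60,"xyz": [0,0,4.3],"spin": 0},{"claw": 5,"xyz": [0,0,4.3],"spin": 0},{"claw": 5,"xyz": [0,0,4.3],"spin": 0},{"claw": 5,"xyz": [0,0,4.3],"spin": 0},{"claw": 5,"xyz": [0,0,4.3],"spin": 0},{"claw": 5,"xyz": [0,0,4.3],"spin": 0},{"claw": 5,"xyz": [0,0,4.3],"spin": 0},{"claw": 5,"xyz": [0,0,4.3],"spin": 0}], "force": 40}}

```text
time: 3.02
tool_pos: [0.4262, 0.3172, 0.0203]
tcp_rot: [3.14, 0.001, 2.418]
contact_force: [-1.4, -0.0, 6.6]
finger_gap: 0.0163
grasp_force: 39.2
```

Gripped. Lifting and taking a look.

>>> {"fn": "step_arm", "kwargs": {"plan": [{"claw": 5,"xyz": [0,0,-0.3],"spin": 0},{"claw": 5,"xyz": [0,0,-0.9],"spin": 0},{"claw": 5,"xyz": [0,0,-1.8],"spin": 0},{"claw": 5,"xyz": [0,0,-2.8],"spin": 0},{"claw": 5,"xyz": [0,0,-3.8],"spin": 0},{"claw": 5,"xyz": [0,0,-4.8],"spin": 0},{"claw": 5,"xyz": [0,0,-5.3],"spin": 0},{"claw": 5,"xyz": [0,0,-5.5],"spin": 0},{"claw": 5,"xyz": [0,0,-5.5],"spin": 0}]}}

```text
time: 4.15
tool_pos: [0.4254, 0.3167, 0.2393]
tcp_rot: [3.141, 0.0, 2.418]
contact_force: [-0.4, 0.5, -0.3]
finger_gap: 0.0163
grasp_force: 39.2
```

```bash
python3 - <<'E'
from station import ctrl
from h import *
s=ctrl.state();print(s['tool_pos'],s['tcp_rot'],s['finger_gap'],s['grasp_force'],s['contact_force'],s['joint_pos'].round(2))
print(move(s,(.628,-.090,.24),-.724+np.pi))
c=ctrl.get_calibration("wrist");im=ctrl.snapshot("wrist")[:,:,::-1].copy();cv2.imwrite("pics/w2.png",im)
t=s['tool_pos'];print([proj(c,t+[0,0,z]).round(1) for z in(.023,-.007)])
h=cv2.cvtColor(im,cv2.COLOR_BGR2HSV);m=(h[...,0]<25)&(h[...,1]>75)&(h[...,2]>60)
for a,e,k in blobs(m,1500): print(a,e,cv2.boundingRect(k))
E
```

```text
[0.42537617 0.31668462 0.2393241 ] [3.14145550e+00 7.01505476e-05 2.41820607e+00] 0.0162518089160776 39.194462299346924 [-0.35256494  0.47879678 -0.28734587] [ 0.49 -0.01  1.76 -0.    1.39 -0.36]
(array([-10.527,  -4.268,  -0.017]), np.float64(0.007029199374426127))
[array([321.1, 288.1]), array([321. , 254.4])]
12233.5 ((320.50323486328125, 249.43601989746094), (141.33474731445312, 152.84356689453125), 90.05972290039062) (245, 179, 153, 142)
3492.0 ((194.71292114257812, 162.23098754882812), (64.38164520263672, 70.75699615478516), 127.96527862548828) (161, 129, 69, 67)
4329.5 ((233.54855346679688, 71.29417419433594), (71.67617797851562, 78.62548065185547), 153.21754455566406) (197, 33, 74, 77)
```

View pics/w2.png

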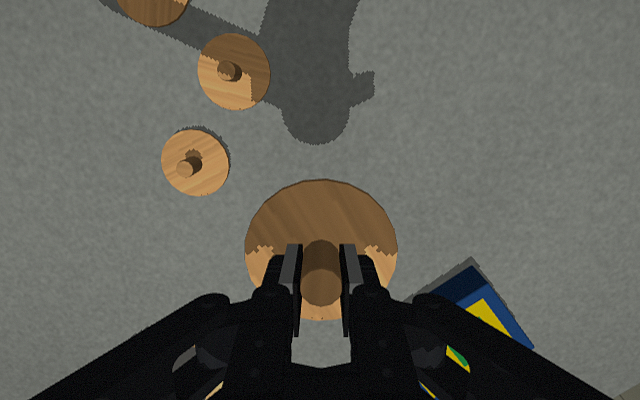

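The wrist picture shows the lid held level between the fingers, disc centre near (321,250) and knob near (321,270), with nothing else attached. I'm carrying it past the tub so the wrist camera can see the mouth.

>>> {"fn": "step_arm", "kwargs": {"plan": [{"claw": 5,"xyz": [-0.4,-0.14,0],"spin": 0},{"claw": 5,"xyz": [-1.2,-0.42,0],"spin": 0},{"claw": 5,"xyz": [-2.3,-0.8,0],"spin": 0},{"claw": 5,"xyz": [-3.5,-1.2,0],"spin": 0},{"claw": 5,"xyz": [-4.7,-1.63,0],"spin": 0},{"claw": 5,"xyz": [-5.9,-2.05,0],"spin": 0},{"claw": 5,"xyz": [-7.1,-2.46,0],"spin": 0},{"claw": 5,"xyz": [-8.3,-2.88,0],"spin": 0},{"claw": 5,"xyz": [-9.5,-3.3,0],"spin": 0},{"claw": 5,"xyz": [-10.6,-3.68,0],"spin": 0},{"claw": 5,"xyz": [-11.5,-4,0],"spin": 0},{"claw": 5,"xyz": [-12.1,-4.2,0],"spin": 0},{"claw": 5,"xyz": [-12.3,-4.27,0],"spin": 0},{"claw": 5,"xyz": [-12.3,-4.27,0],"spin": 0},{"claw": 5,"xyz": [-12.3,-4.27,0],"spin": 0}]}}

```text
time: 6.08
tool_pos: [0.6807, -0.136, 0.2391]
tcp_rot: [-3.141, -0.001, 2.419]
contact_force: [-0.2, 0.6, 0.5]
finger_gap: 0.0167
grasp_force: 39.2
```

```bash
python3 - <<'E'
from station import ctrl
from h import *
s=ctrl.state();print(s['tool_pos'],s['tcp_rot'],s['joint_vel'].max(),s['joint_pos'].round(2))
c=ctrl.get_calibration("wrist");np.save("c3.npy",c,allow_pickle=True);im=ctrl.snapshot("wrist")[:,:,::-1].copy();cv2.imwrite("pics/w3.png",im)
print("rim",proj(c,(.628,-.09,.105)),"handle",proj(c,(.565,-.034,.17)))
# lid centre vs tool, from w2-type view: predicted outline of the disc rim for centred lid
t=s['tool_pos'];X=R.from_euler('xyz',s['tcp_rot']).as_matrix()
for dx in(-.002,0,.002):
    q=np.array([proj(c,t+X@[dx+.037*np.cos(a),.037*np.sin(a),.0073]) for a in np.linspace(0,6.28,73)]);print(dx,q.min(0),q.max(0))
h=cv2.cvtColor(im,cv2.COLOR_BGR2HSV);m=(h[...,0]<25)&(h[...,1]>75)&(h[...,2]>60)
E
```

```text
[ 0.68074736 -0.13597649  0.23909006] [-3.14147433e+00 -8.32381714e-04  2.41912089e+00] 0.00672992146726555 [-0.31  0.38  1.31  0.    1.45 -1.16]
rim [320.37951705  99.12776062] handle [321.22348297 -68.51048086]
-0.002 [243.49103296 182.66135199] [398.48430584 323.85113288]
0 [243.2248852  178.30230898] [398.76410377 320.48708914]
0.002 [242.95685565 173.91049058] [399.04587957 317.10084011]
```

View pics/w3.png

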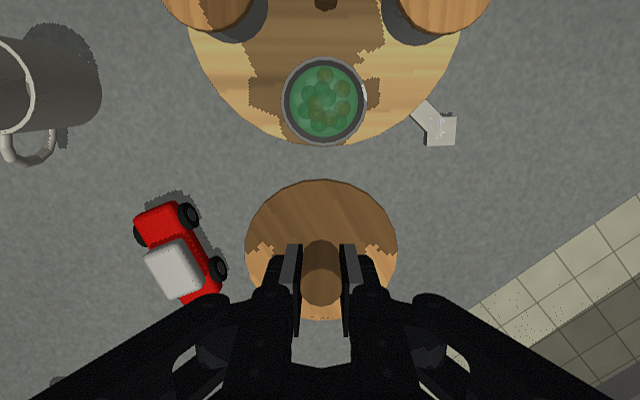

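The wrist picture shows the open tub's mouth centred near (324,101). The lid sits exactly where a centred grip would put it. The pointer is at (440,125), and the car at (180,250) is well clear of the placing. I'll fit the rim.

```bash
python3 - <<'E'
from station import ctrl
from h import *
s=ctrl.state();c=ctrl.get_calibration("wrist");im=cv2.imread("pics/w3.png").astype(int)
# radial edges: from mouth centre outward, last grey (low saturation) pixel of the rim ring
hs=cv2.cvtColor(im.astype(np.uint8),cv2.COLOR_BGR2HSV)
m=((hs[...,1]<60)&(hs[...,2]>100)).astype(np.uint8); m[:40]=0;m[160:]=0;m[:,:265]=0;m[:,385:]=0
k=max(blobs(m,50),key=lambda b:b[0])
print(k[0],k[1],cv2.boundingRect(k[2]))
W=np.array([plane(c,p[0],.105)[:2] for p in cv2.convexHull(k[2]).astype(float)])
A=np.c_[2*W,np.ones(len(W))];x=np.linalg.lstsq(A,(W**2).sum(1),rcond=None)[0];print("rim centre",x[:2],"r",np.sqrt(x[2]+x[:2]@x[:2]))
top=ctrl.get_calibration("top");o=x[:2]
print("tri",tri(c,proj(c,(*o,.105)),top,(352,128.5)))
print("move",move(s,(*o,.2391)))
# pointer
tip=plane(c,(454,124),.012);print(tip)
E
```

```text
7957.5 ((324.6683349609375, 156.35365295410156), (120.13671112060547, 201.29344177246094), 179.08407592773438) (265, 56, 120, 104)
rim centre [ 0.64727557 -0.10195261] r 0.05017882809439755
tri (array([ 0.65468498, -0.10164499,  0.01424265]), np.float64(0.009527460981771211))
move (array([1.191, 0.081, 0.007]), None)
[ 0.7405613  -0.00119316  0.012     ]
```

```bash
python3 - <<'E'
from station import ctrl
from h import *
from scipy.ndimage import map_coordinates as mc
s=ctrl.state();c=ctrl.get_calibration("wrist");im=cv2.imread("pics/w3.png")
g=cv2.GaussianBlur(im[...,0],(0,0),.8).astype(float)
r=np.arange(33,46,.25);P=[]
for a in np.linspace(0,2*np.pi,120,False):
    u,v=324.5+r*np.cos(a),101.5+r*np.sin(a);d=np.gradient(mc(g,[v,u],order=1));i=d.argmax();P.append((u[i],v[i]))
W=np.array([plane(c,p,.105)[:2] for p in P])
for _ in range(4):
    A=np.c_[2*W,np.ones(len(W))];x=np.linalg.lstsq(A,(W**2).sum(1),rcond=None)[0];R_=np.sqrt(x[2]+x[:2]@x[:2]);e=abs(np.hypot(*(W-x[:2]).T)-R_);print(len(W),x[:2],R_,e.max());W=W[e<max(.0008,e.mean()*2)]
o=x[:2];print("tri",tri(c,proj(c,(*o,.105)),ctrl.get_calibration("top"),(352,128.5)))
print("move",move(s,(*o,.2391)),np.hypot(*(o-[.565,-.034])))
E
```

```text
120 [ 0.6317105  -0.08968333] 0.030979482573660053 0.004086470869681856
117 [ 0.6315389  -0.08963011] 0.030894089105446877 0.0005954187516229691
117 [ 0.6315389  -0.08963011] 0.030894089105446877 0.0005954187516229691
117 [ 0.6315389  -0.08963011] 0.030894089105446877 0.0005954187516229691
tri (array([ 0.63159754, -0.09018085,  0.0943546 ]), np.float64(0.0010481378612082234))
move (array([1.69 , 0.052, 0.007]), None) 0.08673023876966382
```

The mouth's inner radius fits at 30.9 mm against the given 31, centred at (0.6315, -0.090). Moving over it and down to just above the rim.

>>> {"fn": "step_arm", "kwargs": {"plan": [{"claw": 5,"xyz": [0.5,0.01,0],"spin": 0},{"claw": 5,"xyz": [1.2,0.03,0],"spin": 0},{"claw": 5,"xyz": [1.6,0.05,0],"spin": 0},{"claw": 5,"xyz": [1.69,0.05,0.3],"spin": 0},{"claw": 5,"xyz": [1.69,0.05,0.9],"spin": 0},{"claw": 5,"xyz": [1.69,0.05,1.6],"spin": 0},{"claw": 5,"xyz": [1.69,0.05,2.2],"spin": 0},{"claw": 5,"xyz": [1.69,0.05,2.5],"spin": 0},{"claw": 5,"xyz": [1.69,0.05,2.7],"spin": 0},{"claw": 5,"xyz": [1.69,0.05,2.75],"spin": 0},{"claw": 5,"xyz": [1.69,0.05,2.75],"spin": 0},{"claw": 5,"xyz": [1.69,0.05,2.75],"spin": 0}]}}

```text
time: 7.62
tool_pos: [0.6325, -0.0908, 0.1303]
tcp_rot: [3.141, 0.001, 2.418]
contact_force: [1.0, -0.2, 0.3]
finger_gap: 0.0167
grasp_force: 39.2
```

>>> {"fn": "step_arm", "kwargs": {"plan": [{"claw": 5,"xyz": [0,0,0.05],"spin": 0},{"claw": 5,"xyz": [0,0,0.1],"spin": 0},{"claw": 5,"xyz": [0,0,0.15],"spin": 0},{"claw": 5,"xyz": [0,0,0.2],"spin": 0},{"claw": 5,"xyz": [0,0,0.2],"spin": 0}]}}

```text
time: 8.25
tool_pos: [0.6317, -0.0906, 0.1209]
tcp_rot: [-3.141, -0.001, 2.418]
contact_force: [-0.4, 1.0, -0.3]
finger_gap: 0.0167
grasp_force: 39.2
```

The plug is about 4 mm into the mouth with no contact force. Going down the rest in fine steps.

>>> {"fn": "step_arm", "kwargs": {"plan": [{"claw": 5,"xyz": [0,0,0.03],"spin": 0},{"claw": 5,"xyz": [0,0,0.06],"spin": 0},{"claw": 5,"xyz": [0,0,0.09],"spin": 0},{"claw": 5,"xyz": [0,0,0.09],"spin": 0},{"claw": 5,"xyz": [0,0,0.09],"spin": 0}]}}

```text
time: 8.88
tool_pos: [0.6319, -0.0906, 0.1177]
tcp_rot: [3.142, 0.0, 2.418]
contact_force: [0.1, 0.2, -0.4]
finger_gap: 0.0166
grasp_force: 39.2
```

>>> {"fn": "step_arm", "kwargs": {"plan": [{"claw": 5,"xyz": [0,0,0.02],"spin": 0},{"claw": 5,"xyz": [0,0,0.04],"spin": 0},{"claw": 5,"xyz": [0,0,0.04],"spin": 0},{"claw": 5,"xyz": [0,0,0.04],"spin": 0}]}}

```text
time: 9.38
tool_pos: [0.6321, -0.0906, 0.1174]
tcp_rot: [3.141, 0.001, 2.418]
contact_force: [-3.3, 0.8, 6.1]
finger_gap: 0.0164
grasp_force: 40.0
```

It touched down at the predicted height with a 6 N push. Letting go and rising.

>>> {"fn": "step_arm", "kwargs": {"plan": [{"claw": 22,"xyz": [0,0,0],"spin": 0},{"claw": 30,"xyz": [0,0,0],"spin": 0},{"claw": 50,"xyz": [0,0,0],"spin": 0},{"claw": 50,"xyz": [0,0,0],"spin": 0},{"claw": 50,"xyz": [0,0,-0.2],"spin": 0},{"claw": 50,"xyz": [0,0,-0.8],"spin": 0},{"claw": 50,"xyz": [0,0,-1.6],"spin": 0},{"claw": 50,"xyz": [-0.4,0,-2.4],"spin": 0},{"claw": 50,"xyz": [-1.2,0,-2.9],"spin": 0},{"claw": 50,"xyz": [-1.7,0,-3],"spin": 0},{"claw": 50,"xyz": [-1.7,0,-3],"spin": 0},{"claw": 50,"xyz": [-1.7,0,-3],"spin": 0}]}}

```text
time: 10.88
tool_pos: [0.6822, -0.1351, 0.2356]
tcp_rot: [-3.141, -0.001, 2.418]
contact_force: [-0.9, 1.5, 0.0]
finger_gap: 0.0499
grasp_force: 0.0
```

```bash
python3 - <<'E'
from station import ctrl
from h import *
s=ctrl.state();print(s['tool_pos'],s['tcp_rot'],s['contact_force'])
c=ctrl.get_calibration("wrist");w=ctrl.snapshot("wrist")[:,:,::-1].copy();cv2.imwrite("pics/w4.png",w)
sd=ctrl.snapshot("side")[:,:,::-1].copy();cv2.imwrite("pics/s4.png",sd)
tp=ctrl.snapshot("top")[:,:,::-1].copy();cv2.imwrite("pics/t4.png",tp)
cv=np.zeros((600,800,3),np.uint8);cv[:250,:640]=w[:250]
cv[250:600,:350]=cv2.resize(sd[130:200,345:415],(350,350),interpolation=2)
cv[250:600,360:710]=cv2.resize(tp[85:190,275:380],(350,350),interpolation=2)
cv2.imwrite("pics/c4.png",cv)
for p in((.6315,-.09,.11),(.6315,-.09,.140),(.565,-.034,.17)):print(proj(c,p).round(1),proj(ctrl.get_calibration("side"),p).round(1))
E
```

```text
[ 0.68218719 -0.13513702  0.23556187] [-3.14124023e+00 -1.36081952e-03  2.41834066e+00] [-0.92446001  1.45100261  0.00541803]
[321.3 102.3] [400.  169.1]
[321.4 103. ] [401.6 160.9]
[317.9 -72.7] [369.5 153. ]
```

View pics/c4.png

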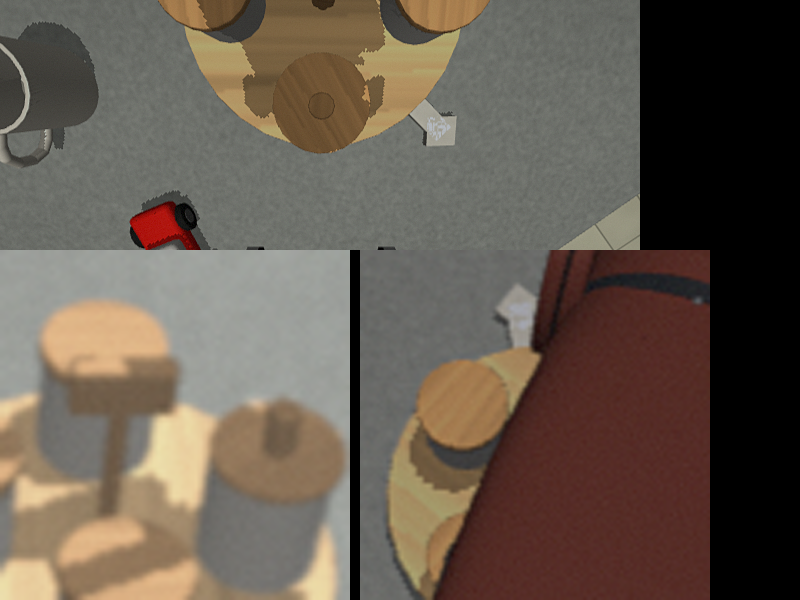

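The lid lies level on the rim. Its knob top is at wrist (321,105), concentric with the disc, and predicted at (321,103); in the side view it sits flat on the tub. Next, a wrist look at the handle.

>>> {"fn": "step_arm", "kwargs": {"plan": [{"claw": 50,"xyz": [0.3,0,-0.3],"spin": 0},{"claw": 50,"xyz": [1,0,-0.7],"spin": 0},{"claw": 50,"xyz": [1.6,0,-1],"spin": 0},{"claw": 50,"xyz": [1.9,0,-1],"spin": 0},{"claw": 50,"xyz": [1.9,0,-1],"spin": 0},{"claw": 50,"xyz": [1.9,0,-1],"spin": 0},{"claw": 50,"xyz": [1.9,0,-1],"spin": 0}]}}

```text
time: 11.9
tool_pos: [0.626, -0.0858, 0.2753]
tcp_rot: [-3.141, -0.001, 2.418]
contact_force: [-0.5, -0.8, -0.2]
finger_gap: 0.0499
grasp_force: 0.0
```

```bash
python3 - <<'E'
from station import ctrl
from h import *
s=ctrl.state();print(s['tool_pos'],s['tcp_rot'])
c=ctrl.get_calibration("wrist");w=ctrl.snapshot("wrist")[:,:,::-1].copy();cv2.imwrite("pics/w5.png",w)
print(proj(c,(.565,-.034,.17)),proj(c,(.747,-.0148,.012)))
E
```

```text
[ 0.62597128 -0.08582271  0.27530557] [-3.14099947e+00 -8.52262889e-04  2.41775358e+00]
[318.76352235  84.22250349] [429.36540261 194.90905412]
```

View pics/w5.png

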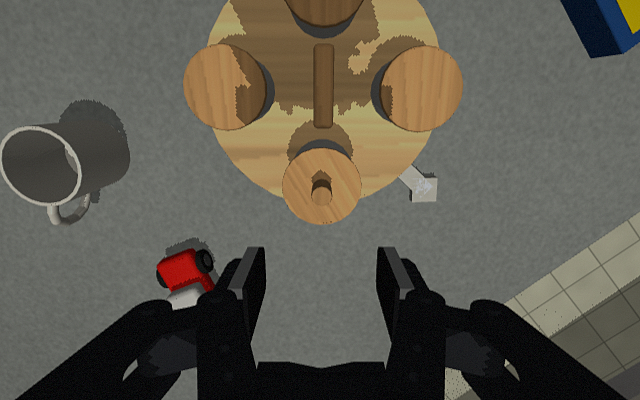

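The wrist picture shows the handle's top face from (314,43) to (333,128), centre about (323.5,85) and aligned with the tool. The caps are at (225,87) and (423,88), the lid knob at (321,190), and the pointer's arrow tip at (437,201).

```bash
python3 - <<'E'
from station import ctrl
from h import *
s=ctrl.state();c=ctrl.get_calibration("wrist");ct=ctrl.get_calibration("top");w=cv2.imread("pics/w5.png");t=cv2.imread("pics/top0.png")
hp=tri(c,(323.5,85.5),ct,(331.3,146.8));print("handle",hp, plane(c,(323.5,85.5),.17))
a,b=plane(c,(323.3,44),.17),plane(c,(323.7,127),.17);print("ends",a,b,np.hypot(*(a-b)[:2]),"dir",np.arctan2(*(b-a)[1::-1]))
L,Rr=plane(c,(225,86.5),.109),plane(c,(423,87.5),.109);print("caps mid",(L+Rr)/2,np.hypot(*(L-Rr)[:2]), "perp dir",np.arctan2(*(Rr-L)[1::-1])-np.pi/2)
def white(im,box,c,ax):
    x,y,X,Y=box;sub=im[y:Y,x:X];h=cv2.cvtColor(sub,cv2.COLOR_BGR2HSV);m=(h[...,1]<40)&(h[...,2]>np.median(h[...,2])+35)
    k=max(blobs(m,15),key=lambda q:q[0]);P=np.array([plane(c,p[0]+[x,y],.012)[:2] for p in k[2].astype(float)])
    d=P-ax;r=np.hypot(*d.T);tip=P[r.argmax()];cen=cv2.moments(k[2]);g=plane(c,(cen['m10']/cen['m00']+x,cen['m01']/cen['m00']+y),.012)[:2]
    f=lambda v:np.arctan2(v[1],v[0]);print(k[0],"tip r",r.max(),"angle tip",f(tip-ax),"centroid",f(g-ax))
white(w,(395,155,450,215),c,((L+Rr)/2)[:2])
C0,C2=plane(ct,(306.2,131.5),.109),plane(ct,(355.7,174),.109)
white(t,(305,85,342,112),ct,((C0+C2)/2)[:2])
for ax in(((L+Rr)/2)[:2],): print(move(s,(*ax,.25)))
E
```

```text
handle (array([ 0.56740491, -0.03296585,  0.15983459]), np.float64(0.0022750201234448247)) [ 0.56777762 -0.03210333  0.17      ]
ends [ 0.54805292 -0.01497468  0.17      ] [ 0.58884068 -0.0503942   0.17      ] 0.05402021665095416 dir -0.7150717484969571
caps mid [ 0.56800054 -0.03102149  0.109     ] 0.1691105322674952 perp dir -0.7273723668214603
760.0 tip r 0.18974075998583131 angle tip 0.09276890532151992 centroid 0.08954082512983794
94.5 tip r 0.18909976688019053 angle tip 0.10378386949454564 centroid 0.10992532435423816
(array([1.993, 0.066, 0.635]), None)
```

The axis is at (0.568, -0.032). The caps measure 169 mm apart (170 expected) and the pointer tip is at a radius of 190 mm. The tub is at -0.722 and the pointer at about +0.096, so the turn is about +0.82 rad. Moving onto the handle.

>>> {"fn": "step_arm", "kwargs": {"plan": [{"claw": 50,"xyz": [0.5,0.02,0],"spin": 0},{"claw": 50,"xyz": [1.2,0.04,0],"spin": 0},{"claw": 50,"xyz": [1.8,0.06,0.2],"spin": 0},{"claw": 50,"xyz": [1.98,0.06,0.6],"spin": 0},{"claw": 50,"xyz": [1.98,0.06,1.3],"spin": 0},{"claw": 50,"xyz": [1.98,0.06,2.1],"spin": 0},{"claw": 50,"xyz": [1.98,0.06,2.8],"spin": 0},{"claw": 50,"xyz": [1.98,0.06,3.2],"spin": 0},{"claw": 50,"xyz": [1.98,0.06,3.3],"spin": 0},{"claw": 50,"xyz": [1.98,0.06,3.3],"spin": 0},{"claw": 50,"xyz": [1.98,0.06,3.3],"spin": 0}]}}

```text
time: 13.32
tool_pos: [0.5691, -0.0314, 0.1454]
tcp_rot: [3.14, 0.002, 2.418]
contact_force: [-0.6, 0.5, -1.6]
finger_gap: 0.0498
grasp_force: 0.0
```

>>> {"fn": "step_arm", "kwargs": {"plan": [{"claw": 25,"xyz": [0,0,0],"spin": 0},{"claw": 18,"xyz": [0,0,0],"spin": 0},{"claw": 5,"xyz": [0,0,0],"spin": 0},{"claw": 5,"xyz": [0,0,0],"spin": 0},{"claw": 5,"xyz": [0,0,0],"spin": 0},{"claw": 5,"xyz": [0,0,0],"spin": 0},{"claw": 5,"xyz": [0,0,0],"spin": 0}], "force": 50}}

```text
time: 14.2
tool_pos: [0.5677, -0.0319, 0.1448]
tcp_rot: [-3.14, 0.0, 2.418]
contact_force: [-4.7, -2.2, 4.8]
finger_gap: 0.013
grasp_force: 51.0
```

Gripped, with small side forces. Turning smoothly through most of the angle, then measuring.

>>> {"fn": "step_arm", "kwargs": {"plan": [{"claw": 5,"xyz": [0,0,0],"spin": -0.1},{"claw": 5,"xyz": [0,0,0],"spin": -0.3},{"claw": 5,"xyz": [0,0,0],"spin": -0.7},{"claw": 5,"xyz": [0,0,0],"spin": -1.2},{"claw": 5,"xyz": [0,0,0],"spin": -1.8},{"claw": 5,"xyz": [0,0,0],"spin": -2.4},{"claw": 5,"xyz": [0,0,0],"spin": -3},{"claw": 5,"xyz": [0,0,0],"spin": -3.6},{"claw": 5,"xyz": [0,0,0],"spin": -4.2},{"claw": 5,"xyz": [0,0,0],"spin": -4.8},{"claw": 5,"xyz": [0,0,0],"spin": -5.4},{"claw": 5,"xyz": [0,0,0],"spin": -6},{"claw": 5,"xyz": [0,0,0],"spin": -6.6},{"claw": 5,"xyz": [0,0,0],"spin": -7.2},{"claw": 5,"xyz": [0,0,0],"spin": -7.8},{"claw": 5,"xyz": [0,0,0],"spin": -8.4},{"claw": 5,"xyz": [0,0,0],"spin": -8.9},{"claw": 5,"xyz": [0,0,0],"spin": -9.2},{"claw": 5,"xyz": [0,0,0],"spin": -9.4},{"claw": 5,"xyz": [0,0,0],"spin": -9.4}]}}

```text
time: 16.7
tool_pos: [0.5676, -0.0322, 0.1448]
tcp_rot: [-3.14, -0.001, -3.045]
contact_force: [-4.6, -3.5, 6.0]
finger_gap: 0.013
grasp_force: 51.0
```

```bash
python3 - <<'E'
from station import ctrl
from h import *
s=ctrl.state();print(s['tool_pos'],s['tcp_rot'],s['contact_force'],s['ft_torque'],s['finger_gap'])
out={}
for n in("wrist","side","top"):
    c=ctrl.get_calibration(n);im=ctrl.snapshot(n)[:,:,::-1].copy();cv2.imwrite(f"pics/{n}6.png",im)
    print(n,*[proj(c,p).round(1) for p in((.568,-.032,.17),(.568+.0847,-.032+.0077,.11),(.568+.189,-.032+.018,.012))])
w=cv2.imread("pics/wrist6.png");sd=cv2.imread("pics/side6.png");tp=cv2.imread("pics/top6.png")
cv=np.zeros((600,800,3),np.uint8);cv[:400,:640]=w
cv[400:600,:400]=cv2.resize(sd[125:225,310:510],(400,200),interpolation=2)
cv[400:600,400:800]=cv2.resize(tp[80:180,225:425],(400,200),interpolation=2)
cv2.imwrite("pics/c6.png",cv)
E
```

```text
[ 0.56757228 -0.03219349  0.14479371] [-3.13997079e+00 -1.26943925e-03 -3.04451252e+00] [-4.58955935 -3.54597541  6.01181898] [-0.51053676  0.63120326  0.02605059] 0.01301880695071101
wrist [322.7 293.1] [321.  360.1] [321.  374.6]
side [369.8 152.1] [387.1 152.9] [404.  159.4]
top [330.5 145.5] [326.5 119.2] [321.9  94.6]
```

View pics/c6.png

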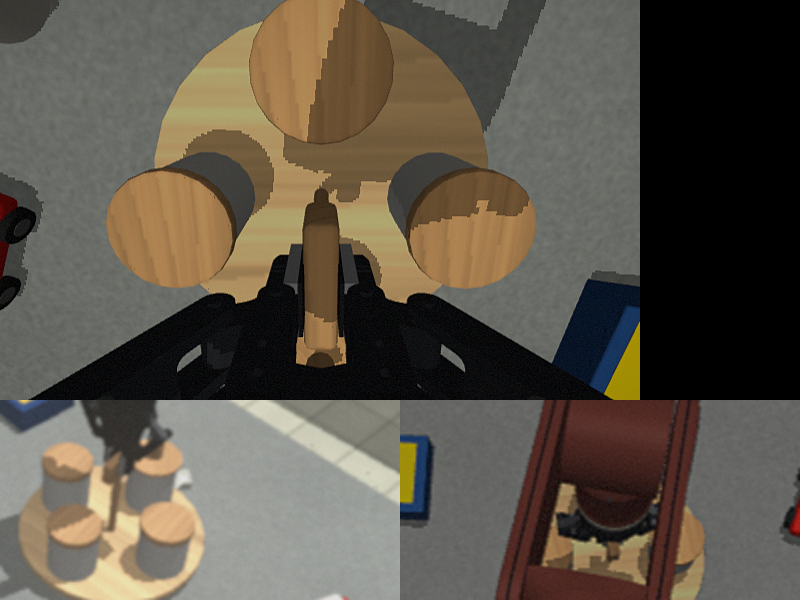

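The wrist picture shows the carousel turned with the tool. The back cap is at (321,70), the side caps at (171,228) and (472,228), symmetric about the tool, and the handle is firmly between the fingers. In the side view the lidded tub is in front of the pointer. One cross-check of both angles.

```bash
python3 - <<'E'
from station import ctrl
from h import *
c=ctrl.get_calibration("wrist");s=ctrl.state();f=lambda v:np.arctan2(v[1],v[0])
L,Q,B=[plane(c,p,.109) for p in((171,227.5),(472,227.5),(321.3,70))]
m=(L+Q)/2;print("mid",m,"sep",np.hypot(*(L-Q)[:2]),"perp",f(Q-L)-np.pi/2 if f(Q-L)>0 else f(Q-L)+np.pi/2,"back->mid",f(m-B),"tool",s['tcp_rot'][2]+np.pi)
c3=np.load("c3.npy",allow_pickle=True).item();w=cv2.imread("pics/w3.png")
x,y,X,Y=398,90,470,160;h=cv2.cvtColor(w[y:Y,x:X],cv2.COLOR_BGR2HSV);k=max(blobs((h[...,1]<40)&(h[...,2]>np.median(h[...,2])+35),15),key=lambda q:q[0])[2]
P=np.array([plane(c3,p[0]+[x,y],.012)[:2] for p in k.astype(float)])
for ax in((.568,-.032),(.568,-.031)):
    d=P-ax;r=np.hypot(*d.T);print("w3 tip",r.max(),f(d[r.argmax()]),"head mid",f(d[r>.15].max(0)+d[r>.15].min(0)))
    a=np.arctan2(d[:,1],d[:,0]);hd=(r>.14);print("extremes mid",(a[hd].max()+a[hd].min())/2, (a[hd].max()-a[hd].min())*.17)
E
```

```text
mid [ 0.56477647 -0.03277995  0.109     ] sep 0.16684581759924133 perp 0.09888370220861087 back->mid 0.09946979590259399 tool 0.09696869122425644
w3 tip 0.1897415197837909 0.09351820906427176 head mid 0.09594043964261374
extremes mid 0.09549934743229598 0.04005651971529071
w3 tip 0.18965075128111267 0.08826837522511555 head mid 0.09007263166921822
extremes mid 0.08973395342950857 0.040078785032429384
```

The carousel is at 0.098 rad and the pointer at 0.095, in line within measurement error. Handing in with the handle still gripped.

```bash
python3 -c "
from station import ctrl
s=ctrl.state();print(s['joint_vel'].round(3),s['grasp_force'],s['contact_force']);print(ctrl.close_job())"
```

```text
[-0.001  0.001 -0.002 -0.001 -0.001 -0.   ] 51.04040086269379 [-5.67441359 -3.8685019   4.44407039]
the job is handed in; nothing more can be done
None
```

The job is handed in: the lid was set level and fully down on the open tub and let go, the tub was turned in line with the pointer (about 0.003 rad off by my measurement), and the gripper is still holding the handle; after the turn the gripper hid the lid, so I did not see it again.

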